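Show the helper which pressed part goes in which bin

TASK

Show a new helper where the pressed part belongs: with closed fingers pointing down, point at the middle of the U-shaped steel channel from about 3 cm above it and stay there for two seconds, then point in the same way at the empty sorting bin, from about 3 cm above the middle of its open top, for two seconds. Then press the large button of the switch box fully down with the fingertips to give the go-ahead, let it spring back and move clear. Touch nothing but that button, leave the small button alone, keep every part and bin where it lies, and pass well above the other parts and bins so that you never seem to point at one of them.

Things in the scene. Friction and masses are not known exactly. Their poses are not given: they have to be found in the camera images.
- u_channel: the part to point at: a U-shaped channel of bare sheet steel lying open side up on the table, 100 mm long (its x) by 60 mm wide (its y) by 35 mm high, two upright flanges 4 mm thick along its long sides, floor 4 mm thick with two dark round holes; origin at the centre of its underside, z up. It lies in a row with the other two parts, in any order.
- l_angle: another part, to be left alone: an L-shaped angle of the same steel, 100 x 60 mm foot, one upright flange 45 mm high along its +y side; origin at the centre of its underside, z up
- flat_plate: another part, to be left alone: a flat plate of the same steel, 100 x 60 x 6 mm with three dark holes; origin at the centre of its underside, z up
- bin_empty: the empty one of three equal open-topped grey plastic bins, 100 mm (its x) by 90 mm (its y) by 50 mm high, walls 4 mm, bare grey floor; origin at the centre of its underside, z up, so its open top is centred 50 mm above. The bins stand in a row beyond the parts, in any order.
- bin_pins: an equal bin filled with short steel pins, to be left alone; origin at the centre of its underside
- bin_washers: an equal bin filled with brass washers, to be left alone; origin at the centre of its underside
- switch_box: a grey switch box fixed to the table, 170 mm (its x) by 80 mm (its y) by 40 mm high, to the left or to the right of the parts; origin at the centre of its underside, z up. On its top are a large and a small black button in aluminium housings.
- button_large_top (a point): centre of the top face of the large black button (36 mm across), at rest; z up. It is pressed straight down, against a spring that takes 5 N at its full travel of 8 mm.
- button_large (a joint): how far the large button is pressed: 0 at rest, 0.008 m fully down; it springs back when released; it counts as pressed beyond 0.006
- button_small_top (a point): centre of the top face of the small black button (18 mm across), 90 mm from the large one along the box; not to be pressed
- button_small (a joint): how far the small button is pressed: 0 at rest, 0.006 m fully down
- tool_cup: a red plastic cup 80 mm across and 90 mm high with tools standing in it up to 155 mm above the table, standing to the right of the parts when the switch box is to the left, and the other way round; to be left alone; origin at the centre of its underside
Not all that is in view belongs to the job. Several things have the shape of the switch_box; the one meant has the colours described above.

How it is judged:
By the outcome, as a careful person would: the job done as asked, in the order asked, and still so for the second after the job is handed in, with the robot touching nothing.
It also fails if it takes over 59 s, if anything falls off the work surface, if the arm or the gripper's body presses on something with over 40 N, if the wrist force passes 120 N, or if a joint passes its speed limit or range.

ROBOT

A 7-joint arm with a two-finger parallel gripper is mounted at the origin on the work surface. World frame = base frame: x ahead of the robot, y to its left, z up, the work surface at z = 0. Lengths are in m, angles in rad, forces in N, time in s.
With the tool pointing down it reaches from about 0.375 to 0.925 m from the base axis. Payload 3.1 kg.
Tool frame: the origin (TCP) lies between the finger pads, 19 mm behind the fingertips; this is the grasp point; z points along the fingers, y is the line along which they close (so a half turn about z gives the same grasp; the last joint's range is limited). The gripper opens to 85 mm and grips with 20 to 120 N. Pads are 22 mm wide; open, the fingers measure 114 mm over their backs; the gripper's body (76 mm by 85 mm) begins 54 mm behind the grasp point. The pads swing forward as they close: fully open they stand 13 mm farther back than shut.
Start: joints at [-1.338, 0.383, 0.044, 1.598, -0.018, 1.161, -0.05], TCP at [0.211, 0.615, 0.25] pointing down, gripper open.
Joint ranges: [-2.61, 2.61], [-0.41, 2.15], [-1.48, 1.57], [0, 2.5], [-1.57, 4.71], [0.05, 1.97], [-2.85, 2.85]. Speed limits (rad/s): [2.79, 2.79, 3.14, 3.14, 3.14, 3.14, 3.14].

INTERFACE

Orientations are given as a rotation vector (axis times angle).
In Python, from station import robot gives the robot as it stands. The module is installed in compiled form; this text tells all that it offers.
- The arm moves only by the tool move_arm, never from a script. Its argument "increments" is text: rows parted by semicolons, each of 6 numbers parted by spaces: the shift along the tool's x, y, z in m, then the turn, a rotation vector about the tool's x, y, z in degrees. In form: tx ty tz wx wy wz; .... A call has 1 to 20 rows; each row shifts and turns the commanded pose from where the row before left it, along the tool's axes as they then stand; what a row does not reach is not made up. A row lasts 1/8 s, in which the tool goes at most 62.5 mm and 10.7 degrees, less where a joint would pass 70% of its speed; a pose out of reach is approached as far as the arm can. A call is refused whole if a number of a shift passes 0.0625 or a number of a turn 10.7, either way. A call with a gripper value outside its range is refused whole. "jaw" is the finger opening in m, from 0 to 0.0854, set as the call begins (left out, the last holds). The fingers move at their own pace and stop on an object; the grip force is fixed at half the most. Time passes only in rows, so rows that do not move let the fingers close. It gives the time, the measured TCP pose, the force, the opening and the grip force at its end, in the units of the state.
- robot.state(): the state, without advancing time (a new reading comes with each control period).
- robot.camera(name): name is "scene" or "top" or "wrist"; returns the picture (400x640x3 uint8, red, green, blue); there is no depth.
- robot.camera_params(name): a dict with "fov_y" (degrees; the focal length in pixels is half the picture's height over the tangent of half this angle, whatever the lens; pixels are square), "cx", "cy" (the principal point, pixels), "rvec" (rotation vector, rad) and "tvec" (3), from world to camera coordinates, as OpenCV has them; the wrist camera has in their place "mount" (4x4, takes a point from camera to tool coordinates, whose origin is the TCP and whose axes are the flange's). Camera axes: x right, y down, z forward; pixel columns grow to the right and rows downward; lengths in m; the calibration is good to about 2 mm. A picture is of the moment at which its call begins: read the wrist's pose just before it. camera_params takes no time and is no camera call.
- robot.hand_in(): hands the job in; it is judged then, once.
The state is a dict: "t": time; "q": joint angles; "joint_vel": joint speeds; "joint_efforts": joint torques, N m; "tool_pos": TCP position; "orientation": TCP orientation; "contact_force": force on the tool from outside, world axes, zero at the start; "ft_torque": the same for the moment, N m; "grip_width": opening from 0.0 (shut) to 1.0 (fully open); "finger_force": force on a finger pad.
Only numpy, scipy, OpenCV 4.12 (cv2) and the standard library are available. Lean on these libraries where they do the work, as an engineer would, in place of code of your own. Each camera call takes 0.05 s, during which the arm holds its last target. There are 200 camera calls.

## Working session

There is one attempt and no reset: what is moved stays moved. The work goes in short steps, Python scripts to look and compute and a tool call to move; the robot and the scene stay as the last step left them, time stands still between calls to the robot, and variables do not carry over. Pictures are saved under pics/ and viewed, at most 10 in all, crops included, and the job is handed in when it is done.

Besides the shell and the picture viewer there is one more tool, called after "Emit:" as name(argument=value, ...), one argument or row to a line, values as JSON. move_arm: Moves the arm, as the interface text tells. Its arguments: {"type":"object","properties":{"increments":{"type":"string"},"jaw":{"type":"number"}},"required":["increments"]}

```bash
mkdir -p pics; python3 - <<'E'
from station import robot
import cv2
for n in("top","scene"):
    cv2.imwrite(f"pics/{n}1.png",robot.camera(n)[:,:,::-1]); print(n,robot.camera_params(n))
print(robot.state())
E
```

```text
top {'fov_y': 47.45943531603173, 'cx': 316.14107928882163, 'cy': 197.72318512651518, 'rvec': array([ 2.13871866, -2.09099087,  0.21012017]), 'tvec': array([0.02881645, 0.5670073 , 1.44763515])}
scene {'fov_y': 56.16376066056847, 'cx': 315.0620369272834, 'cy': 190.866477341081, 'rvec': array([ 1.44736794,  1.90568021, -0.99420831]), 'tvec': array([ 0.11913534, -0.27152799,  1.50364908])}
{'t': 0.1, 'q': array([-1.33780772,  0.38377613,  0.04383543,  1.59942585, -0.0179069 ,
        1.16121721, -0.04989294]), 'joint_vel': array([-0.00167923, -0.00123009,  0.00154327, -0.0025795 , -0.00171497,
        0.00146874, -0.00061298]), 'joint_efforts': array([ 2.58831598e-03, -4.34725356e+01,  1.02935728e+00, -2.50455844e+01,
        1.09371866e-02,  5.36357198e-03, -2.22339889e-05]), 'tool_pos': array([0.21084332, 0.61398652, 0.2486938 ]), 'orientation': array([-0.5170574 , -3.0984644 ,  0.00379779]), 'contact_force': array([-0.85809548, -0.33511246,  0.99483893]), 'ft_torque': array([ 0.00797519, -0.0422178 , -0.04382052]), 'finger_force': 0.0, 'grip_width': 0.9969190380377659}
```

View pics/top1.png

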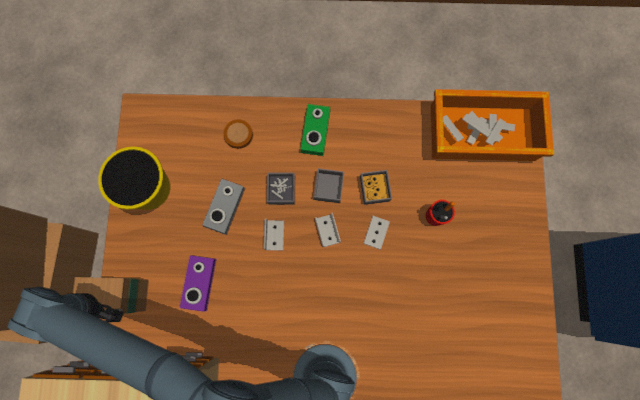

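View pics/scene1.png

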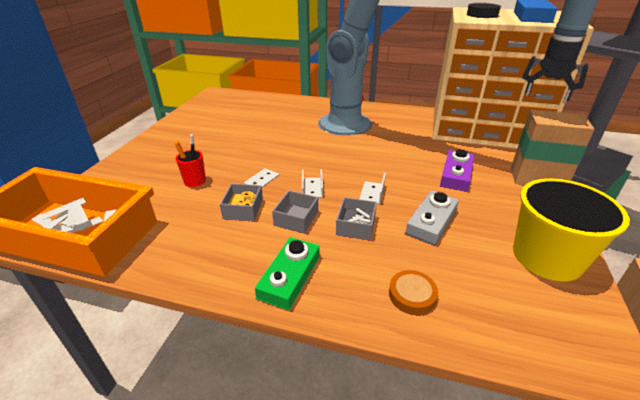

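The top view shows three parts at about (274,235), (327,230) and (376,232). The bins are at (281,188) pins, (328,186) empty and (375,187) washers. The switch boxes are grey (223,206), green (315,130) and purple (198,283). The grey one is meant, with its large button near (217,216). In the scene view the middle part (312,183) seems to have two flanges and the one at (373,188) only one. I'll check these in an enlarged crop.

```bash
python3 - <<'E'
import cv2,numpy as np
a=cv2.imread("pics/top1.png")[165:255,200:400]; b=cv2.imread("pics/scene1.png")[155:245,210:410]
f=lambda i:cv2.resize(i,(800,360),interpolation=cv2.INTER_CUBIC)
cv2.imwrite("pics/c1.png",f(a));cv2.imwrite("pics/c2.png",f(b))
E
```

```text
(no output)
```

View pics/c1.png

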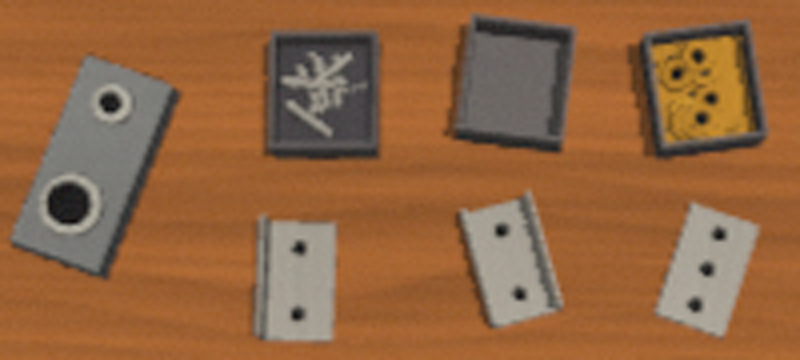

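View pics/c2.png

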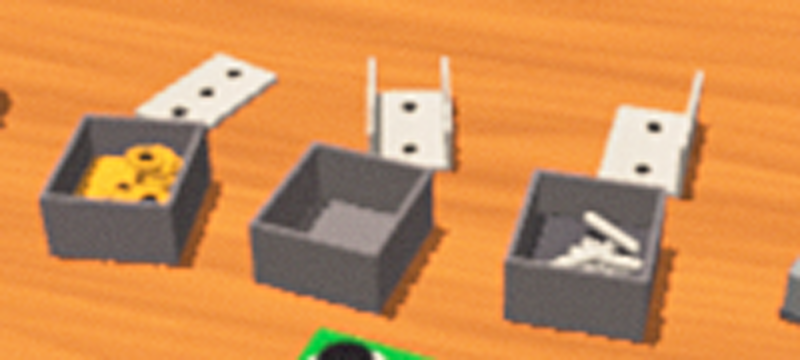

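The crops confirm the choice. The U-channel is the middle part, with flanges on both sides; the left one is the L-angle and the right one the plate. The empty bin is the middle one, and the box is the grey one at the left. Next, measure.

```bash
cat > h.py <<'E'
import cv2,numpy as np
from station import robot
def cam(n):
    p=robot.camera_params(n); f=200/np.tan(np.radians(p["fov_y"]/2))
    K=np.array([[f,0,p["cx"]],[0,f,p["cy"]],[0,0,1]]); return K,cv2.Rodrigues(p["rvec"])[0],p["tvec"]
def ray(n,uv):
    K,R,t=cam(n); d=R.T@np.linalg.inv(K)@np.array([*uv,1]); return -R.T@t,d
def onz(n,uv,z):
    o,d=ray(n,uv); return o+d*(z-o[2])/d[2]
def proj(n,P):
    K,R,t=cam(n); q=K@(R@P+t); return q[:2]/q[2]
E
python3 - <<'E'
from h import *
c=lambda X,Y:((X+.5)/4-.5+200,(Y+.5)/4-.5+165)
d=lambda X,Y:((X+.5)/4-.5+210,(Y+.5)/4-.5+155)
np.set_printoptions(precision=4,suppress=True)
print("U",[onz("top",c(*p),.004) for p in((502,230),(519,294))],[onz("scene",d(*p),.004) for p in((409,106),(409,149))])
B=[onz("top",c(*p),.05) for p in((472,16),(576,27),(562,150),(456,134))]
print("bin",np.array(B),np.mean(B,0),[np.linalg.norm(B[i]-B[i-1]) for i in range(4)])
print("bin scene",np.mean([onz("scene",d(*p),.05) for p in((318,145),(434,170),(380,245),(250,222))],0))
X=[onz("top",c(*p),.04) for p in((90,55),(180,93),(105,268),(12,240))]
print("box",np.array(X),np.mean(X,0),[np.linalg.norm(X[i]-X[i-1]) for i in range(4)])
for z in(.04,.05,.06,.07):
    L,S=onz("top",c(70,203),z),onz("top",c(111,102),z); print(z,L,S,np.linalg.norm(L-S),proj("scene",L),proj("scene",S))
i=cv2.imread("pics/scene1.png")[180:250,395:475]
cv2.imwrite("pics/c3.png",cv2.resize(i,(640,560),interpolation=cv2.INTER_CUBIC))
E
```

```text
U [array([0.4933, 0.0095, 0.004 ]), array([ 0.4393, -0.0058,  0.004 ])] [array([ 0.439 , -0.0088,  0.004 ]), array([0.4939, 0.0073, 0.004 ])]
bin [[ 0.6677  0.0389  0.05  ]
 [ 0.6601 -0.0487  0.05  ]
 [ 0.5545 -0.0382  0.05  ]
 [ 0.5661  0.05    0.05  ]] [0.6121 0.0005 0.05  ] [np.float64(0.10219640479651229), np.float64(0.08793467484254425), np.float64(0.10607787419976002), np.float64(0.08893110482013047)]
bin scene [0.6154 0.0001 0.05  ]
box [[0.6291 0.3603 0.04  ]
 [0.598  0.2827 0.04  ]
 [0.449  0.3365 0.04  ]
 [0.4705 0.4148 0.04  ]] [0.5366 0.3486 0.04  ] [np.float64(0.16770408902638853), np.float64(0.08367232546097603), np.float64(0.15843607181260283), np.float64(0.08117646295818776)]
0.04 [0.5025 0.3689 0.04  ] [0.589  0.3401 0.04  ] 0.0911307603066973 [440.4504 203.0255] [428.1169 221.3878]
0.05 [0.5009 0.3667 0.05  ] [0.5868 0.3381 0.05  ] 0.09051976827658426 [440.2662 199.5587] [427.956  217.6449]
0.06 [0.4993 0.3644 0.06  ] [0.5846 0.3361 0.06  ] 0.08990877624647121 [440.0804 196.0638] [427.7938 213.8728]
0.07 [0.4977 0.3622 0.07  ] [0.5825 0.334  0.07  ] 0.0892977842163583 [439.8932 192.5403] [427.6303 210.0713]
```

View pics/c3.png

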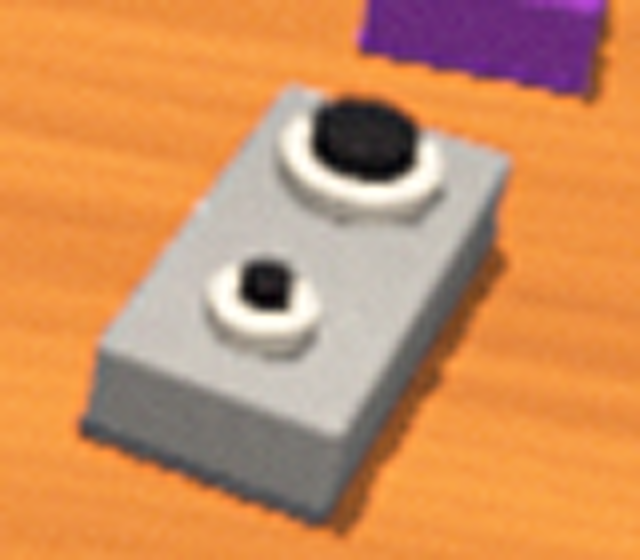

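The enlarged crop shows the large button's top centred at about (440.3,195.6) in the scene view. With the top view that gives z≈0.061 and xy≈(0.499,0.364). The 90 mm spacing to the small button checks out. The U-channel's middle is at (0.466,0.001), with holes that agree in both views, and the bin's middle is at (0.613,0.000).

```bash
python3 - <<'E'
from h import *
from scipy.spatial.transform import Rotation as R
s=robot.state(); A=R.from_rotvec(s["orientation"]); W=R.from_matrix(np.diag([-1.,1,-1]))
print(s["tool_pos"],A.as_matrix().round(3),np.degrees((A.inv()*W).as_rotvec()))
E
```

```text
[0.21084332 0.61398652 0.2486938 ] [[-0.946  0.325 -0.001]
 [ 0.325  0.946 -0.002]
 [-0.    -0.002 -1.   ]] [-1.39172434e-01 -1.61233094e-02 -1.89479037e+01]
```

Emit:
move_arm(
  increments="0 0 -0.015 -0.07 0 -9.47; 0 0 -0.015 -0.07 0 -9.47; -0.016 -0.038 0 0 0 0; -0.016 -0.038 0 0 0 0; -0.016 -0.038 0 0 0 0; -0.016 -0.038 0 0 0 0; -0.016 -0.038 0 0 0 0; -0.016 -0.038 0 0 0 0; -0.016 -0.038 0 0 0 0; -0.016 -0.038 0 0 0 0; -0.016 -0.038 0 0 0 0; -0.016 -0.038 0 0 0 0; -0.016 -0.038 0 0 0 0; -0.016 -0.038 0 0 0 0; -0.016 -0.038 0 0 0 0; -0.016 -0.038 0 0 0 0; -0.016 -0.038 0 0 0 0; -0.016 -0.04 0 0 0 0",
  jaw=0,
)

```text
t: 2.35
tool_pos: [0.4669, 0.0036, 0.2783]
orientation: [0.0, -3.142, -0.004]
contact_force: [1.8, 0.4, -0.9]
grip_width: 0.004
finger_force: 0.0
```

Emit:
move_arm(
  increments="0 -0.001 0.025 0 0 0; 0 0 0.03 0 0 0; 0 0 0.03 0 0 0; 0 0 0.03 0 0 0; 0 0 0.03 0 0 0; 0 0 0.025 0 0 0; 0 0 0.015 0 0 0; 0 0 0.009 0 0 0; 0 0 0 0 0 0; 0 0 0 0 0 0",
)

```text
t: 3.6
tool_pos: [0.4678, 0.0042, 0.0853]
orientation: [0.0, 3.14, 0.004]
contact_force: [-0.6, 0.8, -0.2]
grip_width: -0.004
finger_force: 0.0
```

Emit:
move_arm(
  increments="0.001 -0.0035 0.001 0 0 0; 0 0 0 0 0 0; 0 0 0 0 0 0; 0 0 0 0 0 0",
)

```text
t: 4.1
tool_pos: [0.4661, 0.0008, 0.0837]
orientation: [0.0, 3.141, 0.004]
contact_force: [0.1, -0.3, 0.2]
grip_width: -0.001
finger_force: 0.0
```

```bash
python3 - <<'E'
from h import *
s=robot.state(); print(s["tool_pos"])
i=robot.camera("scene")[:,:,::-1]; t=s["tool_pos"]+[0,0,-.019]
print(proj("scene",t),proj("scene",np.array([.4664,.0006,.004])))
cv2.imwrite("pics/p1.png",cv2.resize(i[120:230,230:400],(793,513),interpolation=cv2.INTER_CUBIC))
E
```

```text
[0.46614231 0.00075391 0.08370074]
[312.03588468 169.44018162] [312.30518396 186.44927051]
```

View pics/p1.png

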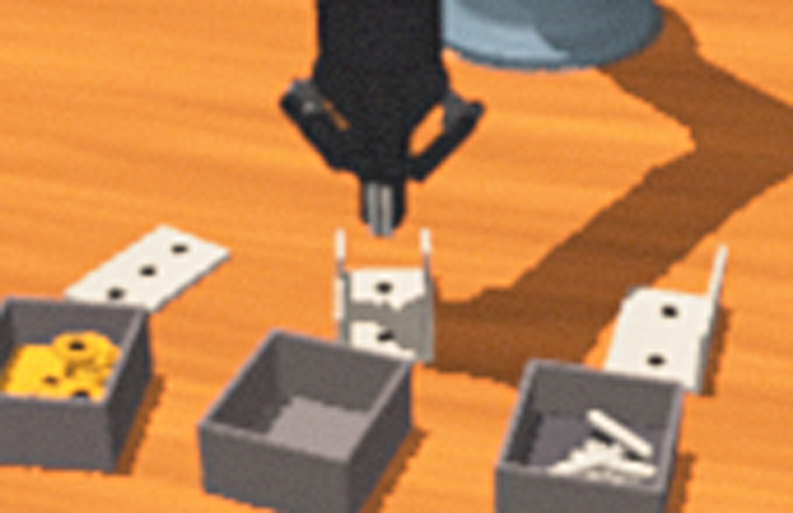

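The closed fingertips show at about (381,232) in the crop, centred between the flanges, just where they were projected. Hold for 2.4 s.

Emit:
move_arm(
  increments="0 0 0 0 0 0; 0 0 0 0 0 0; 0 0 0 0 0 0; 0 0 0 0 0 0; 0 0 0 0 0 0; 0 0 0 0 0 0; 0 0 0 0 0 0; 0 0 0 0 0 0; 0 0 0 0 0 0; 0 0 0 0 0 0; 0 0 0 0 0 0; 0 0 0 0 0 0; 0 0 0 0 0 0; 0 0 0 0 0 0; 0 0 0 0 0 0; 0 0 0 0 0 0; 0 0 0 0 0 0; 0 0 0 0 0 0; 0 0 0 0 0 0",
)

```text
t: 6.52
tool_pos: [0.4661, 0.0007, 0.0836]
orientation: [0.0, 3.141, 0.004]
contact_force: [0.8, 0.4, -0.8]
grip_width: -0.0
finger_force: 0.0
```

Emit:
move_arm(
  increments="0 0 -0.03 0 0 0; 0 0 -0.04 0 0 0; 0 0 -0.04 0 0 0; 0 0 -0.04 0 0 0; -0.025 0 -0.01 0 0 0; -0.035 0 0 0 0 0; -0.035 0 0 0 0 0; -0.03 0 0 0 0 0; -0.022 0 0 0 0 0; 0 0 0.02 0 0 0; 0 0 0.03 0 0 0; 0 0 0.03 0 0 0; 0 0 0.03 0 0 0; 0 0 0.02 0 0 0; 0 0 0.01 0 0 0; 0 0 0.005 0 0 0; 0 0 0 0 0 0; 0 0 0 0 0 0",
)

```text
t: 8.78
tool_pos: [0.6139, 0.0005, 0.0997]
orientation: [0.0, 3.139, 0.004]
contact_force: [0.0, 0.2, -0.1]
grip_width: -0.003
finger_force: 0.0
```

Emit:
move_arm(
  increments="0 0 0 0 0 0; 0 0 0 0 0 0; 0 0 0 0 0 0; 0 0 0 0 0 0; 0 0 0 0 0 0; 0 0 0 0 0 0; 0 0 0 0 0 0; 0 0 0 0 0 0; 0 0 0 0 0 0; 0 0 0 0 0 0; 0 0 0 0 0 0; 0 0 0 0 0 0; 0 0 0 0 0 0; 0 0 0 0 0 0; 0 0 0 0 0 0; 0 0 0 0 0 0; 0 0 0 0 0 0; 0 0 0 0 0 0; 0 0 0 0 0 0",
)

```text
t: 11.15
tool_pos: [0.6131, 0.0006, 0.0987]
orientation: [0.0, 3.141, 0.004]
contact_force: [0.2, -0.9, 0.1]
grip_width: 0.0
finger_force: 0.0
```

Emit:
move_arm(
  increments="0 0 -0.03 0 0 0; 0 0 -0.04 0 0 0; 0 0 -0.04 0 0 0; 0 0 -0.04 0 0 0; 0 0 -0.03 0 0 0; 0.0115 0.0365 0 0 0 0; 0.0115 0.0365 0 0 0 0; 0.0115 0.0365 0 0 0 0; 0.0115 0.0365 0 0 0 0; 0.0115 0.0365 0 0 0 0; 0.0115 0.0365 0 0 0 0; 0.0115 0.0365 0 0 0 0; 0.0115 0.0365 0 0 0 0; 0.0115 0.0365 0 0 0 0; 0.0115 0.035 0 0 0 0; 0 0 0 0 0 0; 0 0 0 0 0 0",
)

```text
t: 13.28
tool_pos: [0.4984, 0.3627, 0.2793]
orientation: [0.001, 3.141, 0.002]
contact_force: [0.3, -0.8, -0.6]
grip_width: 0.0
finger_force: 0.0
```

Emit:
move_arm(
  increments="0 0 0.025 0 0 0; 0 0 0.03 0 0 0; 0 0 0.03 0 0 0; 0 0 0.03 0 0 0; 0 0 0.025 0 0 0; 0 0 0.02 0 0 0; 0 0 0.01 0 0 0; 0 0 0 0 0 0; 0 0 0 0 0 0; 0 0 0 0 0 0",
)

```text
t: 14.52
tool_pos: [0.4988, 0.3647, 0.1106]
orientation: [0.0, 3.14, 0.006]
contact_force: [-1.2, -0.4, 0.3]
grip_width: -0.004
finger_force: 0.0
```

```bash
python3 - <<'E'
from h import *
s=robot.state(); print(s["tool_pos"])
i=robot.camera("scene")[:,:,::-1]; t=s["tool_pos"]+[0,0,-.019]
print((proj("scene",t)-[390,150])*7)
cv2.imwrite("pics/p2.png",cv2.resize(i[150:230,390:490],(700,560),interpolation=cv2.INTER_CUBIC))
E
```

```text
[0.49878128 0.36466522 0.11058836]
[366.64907541 253.26209759]
```

View pics/p2.png

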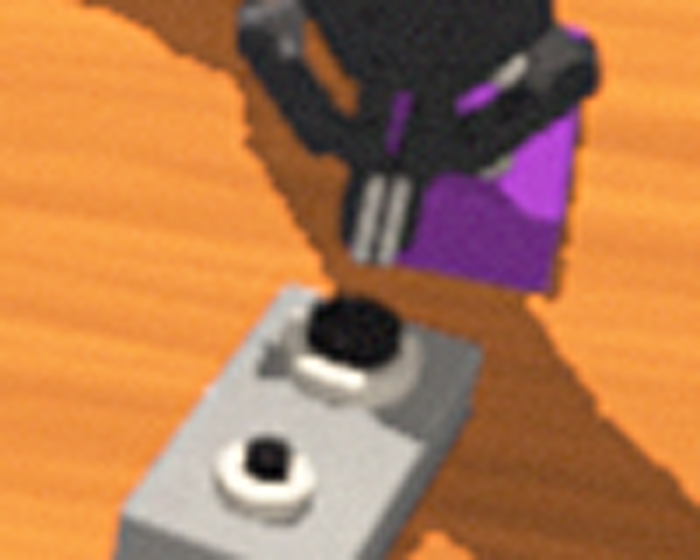

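The tip shows at (372,258) and the button at (354,325). Projecting straight down to z=0.061 gives column 440.1, the button's centre, so they are aligned.

Emit:
move_arm(
  increments="0 0 0.01 0 0 0; 0 0 0.01 0 0 0; 0 0 0.006 0 0 0; 0 0 0.003 0 0 0; 0 0 0.003 0 0 0; 0 0 0.003 0 0 0; 0 0 0 0 0 0; 0 0 0 0 0 0",
)

```text
t: 15.58
tool_pos: [0.4979, 0.3641, 0.075]
orientation: [-0.0, -3.141, -0.004]
contact_force: [-2.6, -2.2, 5.8]
grip_width: -0.002
finger_force: 2.5
```

Emit:
move_arm(
  increments="0 0 0.001 0 0 0; 0 0 0.001 0 0 0; 0 0 0 0 0 0; 0 0 0 0 0 0",
)

```text
t: 16.08
tool_pos: [0.498, 0.364, 0.0747]
orientation: [-0.001, -3.14, -0.004]
contact_force: [-6.0, -4.4, 13.3]
grip_width: 0.003
finger_force: 7.1
```

Emit:
move_arm(
  increments="0 0 0.001 0 0 0; 0 0 0.001 0 0 0; 0 0 0 0 0 0; 0 0 0 0 0 0",
)

```text
t: 16.58
tool_pos: [0.4981, 0.3641, 0.0745]
orientation: [-0.001, -3.139, -0.005]
contact_force: [-8.6, -5.8, 22.7]
grip_width: 0.003
finger_force: 11.6
```

```bash
python3 - <<'E'
from h import *
i=robot.camera("scene")[:,:,::-1]
cv2.imwrite("pics/p3.png",cv2.resize(i[150:230,390:490],(700,560),interpolation=cv2.INTER_CUBIC))
E
```

```text
(no output)
```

View pics/p3.png

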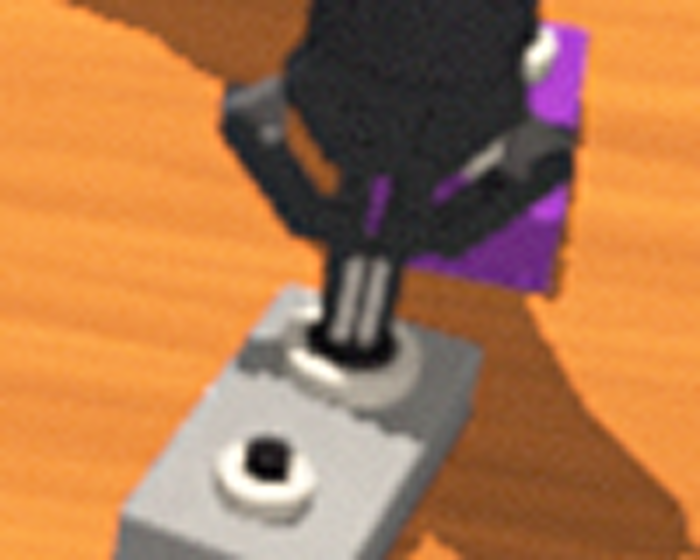

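The tip stands centred on the black button, which has sunk to about the housing's level. The 22.7 N with no further travel confirms the hard stop. Release and move clear.

Emit:
move_arm(
  increments="0 0 -0.004 0 0 0; 0 0 -0.006 0 0 0; 0 0 -0.015 0 0 0; 0 0 -0.03 0 0 0; 0 0 -0.04 0 0 0; 0 0 -0.04 0 0 0; 0 0 -0.04 0 0 0; 0 0 -0.03 0 0 0; 0.02 0.03 0 0 0 0; 0.02 0.04 0 0 0 0; 0.02 0.04 0 0 0 0; 0.02 0.04 0 0 0 0; 0.01 0.02 0 0 0 0; 0 0 0 0 0 0; 0 0 0 0 0 0; 0 0 0 0 0 0",
)

```text
t: 18.62
tool_pos: [0.4105, 0.5311, 0.2761]
orientation: [0.007, 3.14, 0.002]
contact_force: [-0.2, -0.3, 0.1]
grip_width: -0.005
finger_force: 0.0
```

```bash
python3 - <<'E'
from h import *
i=robot.camera("scene")[:,:,::-1]
a=cv2.imread("pics/scene1.png")
print(np.abs(i[175:300,210:460].astype(int)-a[175:300,210:460]).max(2).__gt__(60).sum())
cv2.imwrite("pics/p4.png",i)
E
```

```text
0
```

View pics/p4.png

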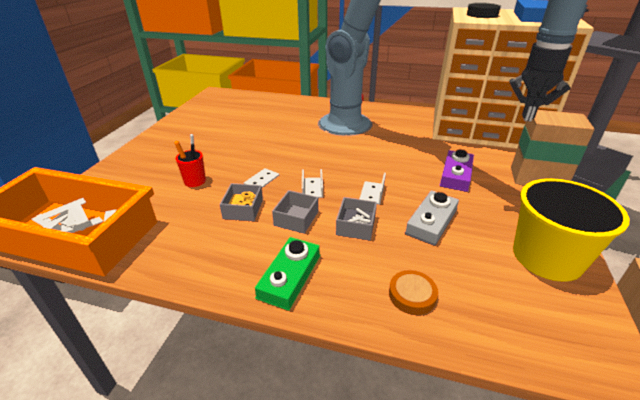

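Everything lies as at the start: no pixels in the parts, bins and box area (columns 210–460) changed. The large button is back up at (440,199), and the arm is clear at about (532,105).

```bash
python3 -c "from station import robot; print(robot.hand_in())"
```

```text
the job is handed in; nothing more can be done
None
```

Job done and handed in: I pointed at the U-channel and then the empty bin for over two seconds each, pressed the grey box's large button fully down, let it spring back and moved the arm clear, with nothing else visibly moved.

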